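# Snap the food box lid shut, tab last

### The arm

A 7-joint arm with a two-finger parallel gripper is mounted at the origin on the work surface. World frame = base frame: x ahead of the robot, y to its left, z up, the work surface at z = 0. Lengths are in m, angles in rad, forces in N, time in s.
With the tool pointing down it reaches from about 0.35 to 0.9 m from the base axis. Payload 19.9 kg.
Tool frame: the origin (TCP) lies between the finger pads; the fingertips stand 19 mm ahead of it and the grasp point (between the pads) is the TCP; z points along the fingers, y is the line along which they close (so a half turn about z gives the same grasp; the last joint's range is limited). The gripper opens to 94 mm and grips with 3 to 60 N. Pads are 16 mm wide; open, the fingers measure 119 mm over their backs; the gripper's body (75 mm by 177 mm) begins 78 mm behind the grasp point.
Start: joints at [1.258, 0.417, -0.01, 1.614, 0.005, 1.111, -0.053], TCP at [0.167, -0.602, 0.224] pointing down, gripper open.
Joint ranges: [-2.81, 2.81], [-0.39, 2.02], [-1.27, 1.25], [0.06, 2.57], [-1.19, 4.33], [0.19, 2], [-2.82, 2.82]. Speed limits (rad/s): [1.89, 1.89, 2.39, 2.39, 3.01, 3.01, 3.01].

### API

Orientations are given as a 3x3 rotation matrix whose columns are the frame's x, y, z axes.
In Python, from rig import robot gives the robot as it stands. Calls block until the motion is done:
- robot.move_ptp(position, orientation): joint-space move of the TCP to a pose.
- robot.move_linear(position, velocity=0.15, frame=None, threshold=None): straight line of the TCP; frame=None keeps the orientation; velocity is the mean speed in m/s. With threshold (N) it stops when the force on the tool has changed by that much, and returns True; else False.
- robot.goto_joints(angles): joint-space move.
- robot.gripper_to(opening): finger opening in m; the grip force is fixed at half the most; returns when the fingers have stopped.
- robot.pause(seconds).
- robot.ik(position, orientation): joint angles nearest the present ones, or None.
- robot.get_state(): the state.
- robot.grab_frame(name): name is "side" or "top" or "wrist"; returns the picture (400x640x3 uint8, red, green, blue); there is no depth.
- robot.camera_info(name): a dict with "fx", "fy", "cx", "cy" (pixels), "rvec" (rotation vector, rad) and "tvec" (3), from world to camera coordinates, as OpenCV has them. Camera axes: x right, y down, z forward; pixel columns grow to the right and rows downward; lengths in m; the calibration is good to about 2 mm. A picture is of the moment at which its call begins: read the wrist's pose just before it. camera_info takes no time and is no camera call; for the wrist camera it gives the pose at the moment of the call.
A pose or a line that the arm cannot do raises robot.PlanningError and nothing moves.
- robot.sign_off(): hands the job in; it is judged then, once.
The state is a dict: "time": time; "qpos": joint angles; "joint_vel": joint speeds; "effort": joint torques, N m; "ee_pos": TCP position; "tool_rot": TCP orientation; "force": force on the tool from outside, world axes, zero at the start; "moment": the same for the moment, N m; "opening": finger opening in m; "grasp_force": force on a finger pad.
Only numpy, scipy, OpenCV 4.12 (cv2) and the standard library are available. Lean on these libraries where they do the work, as an engineer would, in place of code of your own. Each camera call takes 0.05 s, during which the arm holds its last target. There are 200 camera calls.

### The job

The lid of the square cookie box is only laid on: press its teal rim down with the fingertips, section by section, until all four sections have clicked shut flush with the pale corners. Leave the section with the orange pull tab until last, once the other three are shut, so that the air can escape. Pick nothing up, do not shove the box about, leave everything else where it is, and take the hand away at the end.

Things in the scene. Friction and masses are not known exactly. Their poses are not given: they have to be found in the camera images.
- food_box: square clear cookie box, 150 x 150 mm, loose at any yaw; origin under its centre, z up; tab on its -x side. Lid laid on: rigid pale middle panel 110 x 110 mm (top at 76 mm), four fixed pale corner blocks 22 x 22 mm (top at 82 mm), between them four teal rim sections
- rim_tab_top (a point): middle of the top face of the section that carries the orange pull tab (box -x side); the tab sticks out 14 mm beyond the box wall and moves with the section. Section 108 mm long, 22 mm wide, centred 66 mm from the box's axis; x points outwards, z up. Top 90 mm above the counter when up (8 mm above the corners), 82 mm (flush) when shut
- rim_tab (a joint): how far that section is down, m: 0 up, 0.008 shut (stop). Moves straight down wherever along it is pressed; springs back until about 5.5 mm down (about 9 N at first, then less), beyond that snaps home by itself and stays
- rim_left_top (a point): middle of the top face of the section on the box's +y side. Section 108 mm long, 22 mm wide, centred 66 mm from the box's axis; x points outwards, z up. Top 90 mm above the counter when up (8 mm above the corners), 82 mm (flush) when shut
- rim_left (a joint): how far that section is down, m: 0 up, 0.008 shut (stop). Moves straight down wherever along it is pressed; springs back until about 5.5 mm down (about 9 N at first, then less), beyond that snaps home by itself and stays
- rim_right_top (a point): middle of the top face of the section on the box's -y side. Section 108 mm long, 22 mm wide, centred 66 mm from the box's axis; x points outwards, z up. Top 90 mm above the counter when up (8 mm above the corners), 82 mm (flush) when shut
- rim_right (a joint): how far that section is down, m: 0 up, 0.008 shut (stop). Moves straight down wherever along it is pressed; springs back until about 5.5 mm down (about 9 N at first, then less), beyond that snaps home by itself and stays
- rim_opposite_top (a point): middle of the top face of the section opposite the tab (box +x side). Section 108 mm long, 22 mm wide, centred 66 mm from the box's axis; x points outwards, z up. Top 90 mm above the counter when up (8 mm above the corners), 82 mm (flush) when shut
- rim_opposite (a joint): how far that section is down, m: 0 up, 0.008 shut (stop). Moves straight down wherever along it is pressed; springs back until about 5.5 mm down (about 9 N at first, then less), beyond that snaps home by itself and stays
- round_tub: closed red round tub, 116 mm wide, 70 mm high, loose; origin under its centre; leave it alone
- mug: blue mug, 80 mm wide and a handle, 90 mm high, loose; origin under its centre; leave it alone
- tumbler: drinking glass, 68 mm wide, 110 mm high, loose; origin under its centre; leave it alone
- shaker: steel shaker, 42 mm wide, 85 mm high, loose; origin under its centre; leave it alone
- spatula: spatula lying on the counter, 200 mm long along its x, loose; leave it alone
- jam_jar: amber jar with yellow cap, 68 mm wide, 95 mm high, loose; origin under its centre; leave it alone
- apple: red apple, 74 mm wide, 66 mm high, loose; origin under it; leave it alone

How it is judged:
On the way, in this order (a step that is already met when the one before it is completed fails the run):
1. the three sections without the tab are shut while the tab section is still up (value of joint each of rim_left, rim_right, rim_opposite above 0.0065 m and value of joint rim_tab below 0.004 m), for 0.1 s.
2. the tab section is shut too (value of joint each of rim_tab, rim_left, rim_right, rim_opposite above 0.0065 m), for 0.2 s.
At the end, for the whole second after the job is handed in: all four rim sections are pressed down more than 6.5 of their 8 mm, and the box stands flat and at rest on the counter (tilt under 0.05 rad), within 40 mm of where it began (all of step 2 and height (world z) of food_box below 0.006 m and angle between food_box's own z axis and vertical below 0.05 rad and distance of food_box from where it was at the start of the episode below 0.04 m and linear speed of food_box below 0.02 m/s); the robot touches nothing.
It fails at once if the tab section is shut before the other three (value of joint rim_tab above 0.0065 m and value of joint any of rim_left, rim_right, rim_opposite below 0.005 m).
It fails at once if the box is lifted 12 mm, tipped over 0.2 rad or shoved over 40 mm (height (world z) of food_box above 0.012 m or angle between food_box's own z axis and vertical above 0.2 rad or distance of food_box from where it was at the start of the episode above 0.04 m).
It fails at once if another thing on the counter is moved by more than 25 mm (distance of any of round_tub, mug, tumbler, shaker, spatula, jam_jar, apple from where it was at the start of the episode above 0.025 m).
It also fails if it takes over 51 s, if anything falls off the work surface, if the arm or the gripper's body presses on something with over 40 N, if the wrist force passes 120 N, or if a joint passes its speed limit or range.

## Working session

There is one attempt and no reset: what is moved stays moved. The work goes in short steps, each a Python script; the robot and the scene stay as the last script left them, time stands still between calls to the robot, and variables do not carry over. Pictures are saved under pics/ and viewed, at most 10 in all, crops included, and the job is handed in when it is done.

```bash
mkdir -p pics; ls
python3 - <<'E'
from rig import robot
import cv2
for n in("top","side"):
    f=robot.grab_frame(n); cv2.imwrite(f"pics/{n}0.png",f[:,:,::-1]); print(n,robot.camera_info(n))
s=robot.get_state();print(s["time"],s["ee_pos"],s["tool_rot"])
E
```

```text
pics
top {'fx': 453.5825057059865, 'fy': 453.5825057059865, 'cx': 320.8924598538504, 'cy': 198.14177995894423, 'rvec': array([ 2.18753155, -2.16423142,  0.1163453 ]), 'tvec': array([-0.02694356,  0.62094102,  1.2021609 ])}
side {'fx': 433.78093259128616, 'fy': 433.78093259128616, 'cx': 323.13658884366794, 'cy': 203.3415549814944, 'rvec': array([ 0.29298718, -2.70872795,  1.39117181]), 'tvec': array([0.58710204, 0.14597923, 1.20354912])}
0.1 [ 0.16710593 -0.60191294  0.22389058] [[ 9.63539425e-01  2.67566122e-01 -3.83416119e-04]
 [ 2.67566384e-01 -9.63538829e-01  1.07465986e-03]
 [-8.18937472e-05 -1.13806641e-03 -9.99999349e-01]]
```

View pics/top0.png

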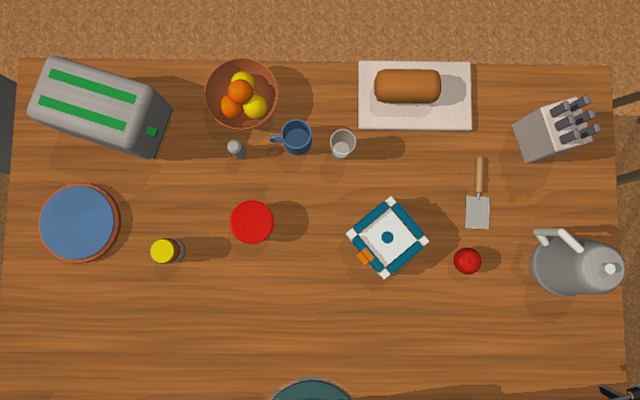

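View pics/side0.png

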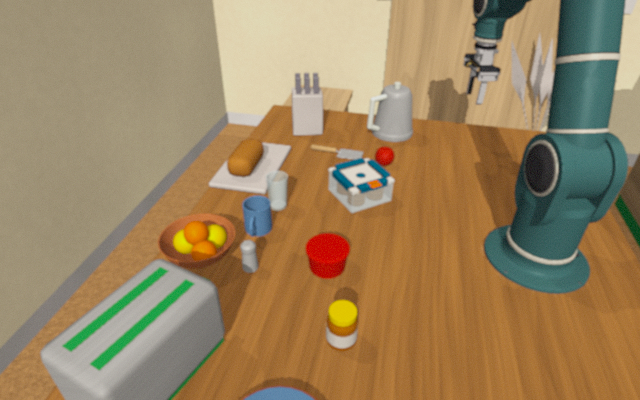

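The top view shows the box centred near (387,238), with corners at (391,201), (424,240), (384,274) and (350,234). The tab is at (365,257), on the lower-left side. Nearest neighbours are the spatula (478,210) and the apple (467,261). The side view confirms that everything near the box is low.

```bash
cat > h.py <<'E'
import numpy as np, cv2
from rig import robot
def cast(n,px,z,c=None):
    c=c or robot.camera_info(n); R=cv2.Rodrigues(c["rvec"])[0]; o=-R.T@c["tvec"]
    px=np.atleast_2d(px); d=np.c_[(px[:,0]-c["cx"])/c["fx"],(px[:,1]-c["cy"])/c["fy"],np.ones(len(px))]@R
    return o+d*((z-o[2])/d[:,2])[:,None]
def locate():
    f=robot.grab_frame("top"); hsv=cv2.cvtColor(f,cv2.COLOR_RGB2HSV)
    roi=np.zeros(f.shape[:2],np.uint8); roi[185:292,335:440]=255
    teal=cv2.inRange(hsv,(90,100,50),(110,255,255))&roi
    org=cv2.inRange(hsv,(8,200,170),(18,255,255))&roi
    pts=cast("top",np.argwhere(teal)[:,::-1].astype(float),.09)[:,:2]
    ctr,size,ang=cv2.minAreaRect(pts.astype(np.float32))
    t=cast("top",np.argwhere(org)[:,::-1].astype(float),.09)[:,:2].mean(0)
    ctr=np.array(ctr); a=np.radians(ang)
    ax=[np.array([np.cos(a+k*np.pi/2),np.sin(a+k*np.pi/2)]) for k in range(4)]
    X=-max(ax,key=lambda v:v@(t-ctr)); Y=np.array([-X[1],X[0]])
    return ctr,size,X,Y,t,f
E
python3 - <<'E'
from h import *
ctr,size,X,Y,t,f=locate(); print(ctr,size,X,Y,t,(t-ctr)@X,(t-ctr)@Y)
cv2.imwrite("pics/crop.png",cv2.resize(f[180:300,320:450],None,fx=4,fy=4)[:,:,::-1])
for s in(1,-1):
  for y in (X,Y):
    y3=np.r_[s*y,0];z=np.array([0,0,-1.]);R=np.c_[np.cross(y3,z),y3,z]
    print(s,robot.ik(np.r_[ctr,.15],R))
E
```

```text
[ 0.51749051 -0.19209565] (0.15701016783714294, 0.15752723813056946) [ 0.64370973 -0.76526975] [0.76526975 0.64370973] [ 0.46713041 -0.13223929] -0.07822355185620417 -8.934539207298975e-06
1 [ 0.6272618   0.40178502 -0.40504362  1.85632819  0.19460063  0.92215528
 -0.73855526]
1 [ 0.78575656  0.43833973 -0.60853955  1.85115012  0.30387494  0.94569014
  0.74079291]
-1 [ 1.10978957  0.61805797 -1.08398795  1.84191546  0.62313415  1.07078293
  2.05329597]
-1 [ 0.39509746  0.37608154 -0.11706605  1.86433172  0.05460729  0.90424468
 -2.18989385]
```

View pics/crop.png

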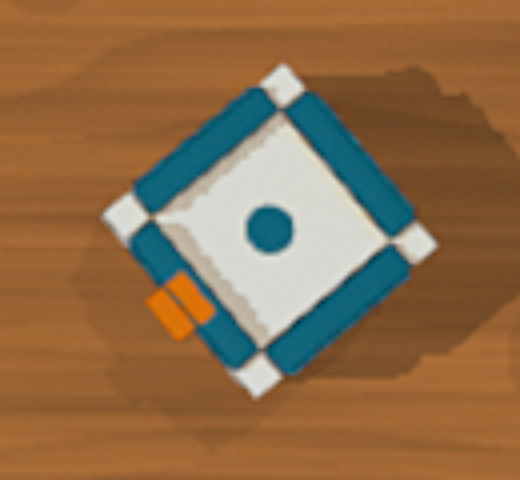

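The crop shows all four teal sections up and the tab at crop (180,305), centred on its side. The fit agrees: the tab's offset along its section is about 0. Next I press the opposite section and check the result.

```bash
cat >> h.py <<'E'
def press(p,top=.082):
    """press a section at xy point p, tip ending 0.5 mm below flush unless the force rises"""
    tcp=lambda z:np.r_[p,z+.019]
    robot.move_linear(tcp(.115),.2); robot.move_linear(tcp(.094),.06)
    f0=robot.get_state()["force"]
    hit=robot.move_linear(tcp(top-.0005),.02,threshold=30)
    s=robot.get_state(); print("hit",hit,"tip",s["ee_pos"]-[*p,.019],"dF",s["force"]-f0,"t",s["time"])
    robot.move_linear(tcp(.115),.1)
E
python3 - <<'E'
from h import *
ctr,size,X,Y,t,f=locate(); np.savez("box.npz",ctr=ctr,X=X,Y=Y)
y3=np.r_[X,0];z=np.array([0,0,-1.]);R=np.c_[np.cross(y3,z),y3,z]
robot.gripper_to(0)
robot.move_ptp(np.r_[ctr+.066*X,.18],R)
press(ctr+.066*X)
robot.move_linear(np.r_[ctr+.066*X,.25],.2)
f=robot.grab_frame("side"); cv2.imwrite("pics/s1.png",cv2.resize(f[130:230,300:430],None,fx=5,fy=5)[:,:,::-1])
E
```

```text
hit False tip [ 2.26416593e-05 -3.18248103e-05  8.21588527e-02] dF [-5.18402648  2.04292362 15.99487859] t 5.2083
```

View pics/s1.png

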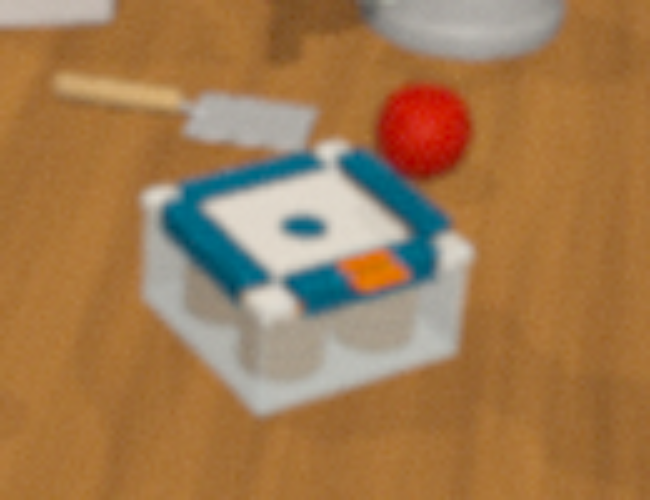

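The far section (crop (180,190) to (320,155)) now lies flush with its corners, while the other three still stand up. The 16 N at the stop agrees with that. Next are the two side sections.

Run:
```python
from h import *
b=np.load("box.npz"); ctr,X,Y=b["ctr"],b["X"],b["Y"]
press(ctr-.066*Y); press(ctr+.066*Y)
robot.move_linear(np.r_[ctr+.066*Y+.0*X,.27],.2)
f=robot.grab_frame("side"); cv2.imwrite("pics/s2.png",cv2.resize(f[130:230,300:430],None,fx=5,fy=5)[:,:,::-1])
```

```text
hit True tip [ 1.76672637e-05 -4.28525848e-05  8.21998428e-02] dF [-3.11200479  1.14884714 12.35190632] t 8.5167
hit False tip [7.73663056e-05 2.87327049e-05 8.21475330e-02] dF [-5.76140442  1.53390187 15.78692601] t 11.0833
```

View pics/s2.png

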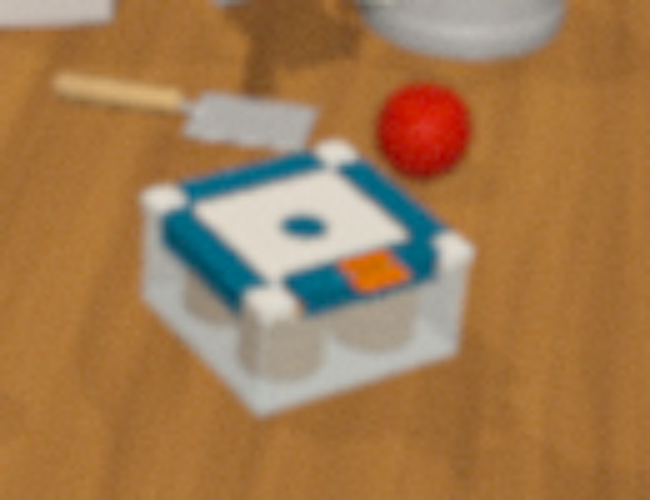

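Both side sections now lie flush: the corner blocks at (160,200), (270,300), (455,250) and (335,155) show their full tops. The tab section is still up and the box hasn't moved. Now the tab section, pressed beside the tab.

Run:
```python
from h import *
b=np.load("box.npz"); ctr,X,Y=b["ctr"],b["X"],b["Y"]
p=ctr-.066*X-.028*Y
robot.move_linear(np.r_[ctr,.15],.2)
press(p)
robot.move_linear(np.r_[p,.3],.2)
f=robot.grab_frame("side"); cv2.imwrite("pics/s3.png",cv2.resize(f[130:230,300:430],None,fx=5,fy=5)[:,:,::-1])
```

```text
hit False tip [ 3.65035130e-05 -8.52603701e-05  8.19207147e-02] dF [-6.2252213   1.12407768 14.71349042] t 15.075
```

View pics/s3.png

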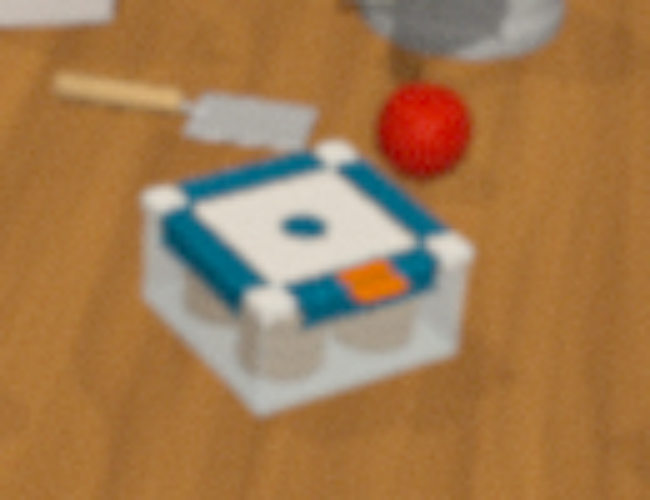

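The tab section has dropped (the tab moved from crop y 270 to 282). All four sections are flush with the corners, the box is in place and the hand is clear.

```bash
python3 -c "
from rig import robot
print(robot.get_state()['ee_pos'],robot.sign_off())"
```

```text
the job is handed in; nothing more can be done
[ 0.45307908 -0.15948757  0.29864658] None
```

I pressed all four rim sections shut, the tab section last; in the camera images they look flush and the box has not moved. I then raised the hand clear and handed the job in; no verdict came back.

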